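# Change over the plates at the incubator

## Task

The plate incubator's green-lipped carrier was left standing out. First push it fully home with a fingertip, then hook a fingertip behind the lip of the red-lipped carrier and draw it along its rail fully out to its stop. Do not pick anything up: the loose red plate stays lying in its carrier, and everything else on the bench stays where it is.

Things in the scene. Friction and masses are not known exactly. Their poses are not given: they have to be found in the camera images.
- incubator: White low two-bay microplate incubator with clear windows in its grey roof, 230 mm deep (along its x), 270 mm wide (along its y), 104 mm high; fixed, it stands on the work surface. Origin: on the work surface under the middle of its front face; its -x axis points out of the front, the way the carriers come out; z up. The two bays lie side by side, their centre lines at y = -62 mm and +62 mm; which colour is in which bay varies.
- red_carrier (a joint): Slide of the aluminium plate carrier with the red lip, in m: 0 = fully home at its inner stop, 0.14 = fully out at its outer stop; it moves straight along the incubator's -x axis as the value grows and stays where it is left (about 2 N friction, no spring, no latch); starts home.
- red_carrier_lip (a point): Middle of the top edge of the red upright lip at the carrier's outer end, 70 mm above the work surface. The lip is 10 mm thick (x; point at mid-thickness), 92 mm wide (y) and stands 29 mm above the carrier's deck. Behind it (+x) the deck is bare and open from above for 52 mm, up to the plate nest: room for a fingertip. Carrier home: 55 mm in front of the incubator's front face.
- green_carrier (a joint): Slide of the aluminium plate carrier with the green lip, in m: 0 = fully home at its inner stop, 0.14 = fully out at its outer stop; it moves straight along the incubator's -x axis as the value grows and stays where it is left (about 2 N friction, no spring, no latch); starts 80 to 125 mm out.
- green_carrier_lip (a point): Middle of the top edge of the green upright lip at the carrier's outer end, 70 mm above the work surface. The lip is 10 mm thick (x; point at mid-thickness), 92 mm wide (y) and stands 29 mm above the carrier's deck. Behind it (+x) the deck is bare and open from above for 52 mm, up to the plate nest: room for a fingertip. Carrier home: 55 mm in front of the incubator's front face.
- red_carrier_nest (a point): Middle of the floor of the plate nest of the red-lipped carrier, 125.5 mm behind (+x) the middle of the lip and 41 mm above the work surface; the nest has a rim 6 mm high all round. The green-lipped carrier is alike, with a green plate clipped into it that is part of the carrier.
- red_plate_center (a point): Centre of the loose red microplate, 128 x 86 x 14 mm, lying in the nest of the red-lipped carrier with 1 to 3 mm of play all round; it rides along with the carrier. Centre 7 mm above the nest floor.
- amber_vial: Loose amber vial with black cap, 26 mm across, 50 mm high, upright on the work surface; origin at the middle of its underside.
- clear_vial: Loose white vial with yellow cap, 26 mm across, 50 mm high, upright on the work surface; origin at the middle of its underside.
- orange_tub: Loose orange waste tub, 120 mm across, 120 mm high; origin at the middle of its underside.
- tip_box: Loose box of pipette tips with green top, 122 x 82 x 52 mm (x, y, z); origin at the middle of its underside.
- pen: Loose blue and orange pen lying on the work surface, 147 mm long (its x), 11 mm thick; origin under its middle.
There are look-alikes about, which are no part of the job. Of the things like the part that bears red_plate_center, leave any that is orange or turquoise; of the rest the larger one is meant.

How it is judged:
By the outcome, as a careful person would: the job done as asked, in the order asked, and still so for the second after the job is handed in, with the robot touching nothing.
It also fails if it takes over 48 s, if anything falls off the work surface, if the arm or the gripper's body presses on something with over 40 N, if the wrist force passes 120 N, or if a joint passes its speed limit or range.

## Robot

A 6-joint arm with a two-finger parallel gripper is mounted at the origin on the work surface. World frame = base frame: x ahead of the robot, y to its left, z up, the work surface at z = 0. Lengths are in m, angles in degrees, forces in N, time in s.
With the tool pointing down it reaches from about 0.325 to 0.9 m from the base axis. Payload 6.1 kg.
Tool frame: the origin (TCP) lies between the finger pads; the fingertips stand 22 mm ahead of it and the grasp point (between the pads) lies 3 mm ahead of it; z points along the fingers, y is the line along which they close (so a half turn about z gives the same grasp; the last joint's range is limited). The gripper opens to 85 mm and grips with 20 to 120 N. Pads are 22 mm wide; open, the fingers measure 114 mm over their backs; the gripper's body (76 mm by 85 mm) begins 54 mm behind the grasp point. The pads swing forward as they close: fully open they stand 13 mm farther back than shut.
Start: joints at [-73.001, 12.628, 87.462, -0, 79.91, -7.225], TCP at [0.256, -0.57, 0.253] pointing down, gripper open.
Joint ranges: [-170.65, 170.65], [-52.31, 119.04], [5.05, 147.46], [-71.25, 251.25], [11.57, 151.72], [-153.62, 153.62]. Speed limits (degrees/s): [147.25, 147.25, 172.46, 180, 180, 180].

## Interface

Orientations are given as [roll, pitch, yaw] about the fixed x, y, z axes, in that order (R = Rz(yaw) Ry(pitch) Rx(roll)).
In Python, from workcell import env gives the robot as it stands.
- The arm moves only by the shell command python3 -m crank 'ROWS' [OPENING] [FORCE]. ROWS is JSON, one flat list of numbers, 6 for each row, row after row: the shift along the tool's x, y, z in m, then the turn, a rotation vector about the tool's x, y, z in rad. In form: [x, y, z, wx, wy, wz, x, y, z, wx, wy, wz, ...]. A call has exactly 5 rows; each row is the pose to reach, as a shift and turn from the pose commanded when the call began, along the tool's axes at that moment; what a row does not reach only later rows make up. A row lasts 1/12 s, in which the tool goes at most 41.7 mm and 7.16 degrees, less where a joint would pass 70% of its speed; a pose out of reach is approached as far as the arm can. A call with a gripper value outside its range is refused whole. OPENING is the closure, from -1 (fully open) to 1 (shut), set as the call begins (- or left out, the last holds). The fingers move at their own pace and stop on an object; FORCE is the grip in N (left out, the last holds). Time passes only in rows, so rows that repeat a pose let the fingers close, or fill a call up. It gives the time, the measured TCP pose, the force, the opening and the grip force at its end, in the units of the state.
- env.sense(): the state, without advancing time (a new reading comes with each control period).
- env.camera(name): name is "scene" or "top"; returns the picture (420x560x3 uint8, red, green, blue); there is no depth.
- env.get_calibration(name): a dict with "intrinsics" (3x3 intrinsics, pixels), "xyz" and "orientation" of the camera in the world. Camera axes: x right, y down, z forward; pixel columns grow to the right and rows downward; lengths in m; the calibration is good to about 2 mm. A picture is of the moment at which its call begins. get_calibration takes no time and is no camera call.
- env.job_done(): hands the job in; it is judged then, once.
The state is a dict: "t": time; "qpos": joint angles; "qd": joint speeds; "effort": joint torques, N m; "ee_pos": TCP position; "orientation": TCP orientation; "ft_force": force on the tool from outside, world axes, zero at the start; "wrist_torque": the same for the moment, N m; "width": finger opening in m; "finger_force": force on a finger pad.
Only numpy, scipy, OpenCV 4.12 (cv2) and the standard library are available. Lean on these libraries where they do the work, as an engineer would, in place of code of your own. Each camera call takes 0.05 s, during which the arm holds its last target. There are 200 camera calls.

## Working session

There is one attempt and no reset: what is moved stays moved. The work goes in short steps, Python scripts to look and compute and a shell command to move; the robot and the scene stay as the last step left them, time stands still between calls to the robot, and variables do not carry over. Pictures are saved under pics/ and viewed, at most 10 in all, crops included, and the job is handed in when it is done.

```bash
mkdir -p pics; ls; python3 - <<'E'
from workcell import env
import cv2,json
for n in("scene","top"):
    cv2.imwrite(f"pics/{n}0.png",env.camera(n)[:,:,::-1]); print(n,env.get_calibration(n))
print(env.sense())
E
```

```text
pics
scene {'intrinsics': array([[395.21864453,   0.        , 281.20359076],
       [  0.        , 395.21864453, 208.40746385],
       [  0.        ,   0.        ,   1.        ]]), 'xyz': array([ 1.15458417, -0.39950892,  0.48156202]), 'orientation': array([-1.21990958e+02,  4.95040409e-02,  6.15699215e+01])}
top {'intrinsics': array([[492.46127159,   0.        , 283.33322626],
       [  0.        , 492.46127159, 209.92929455],
       [  0.        ,   0.        ,   1.        ]]), 'xyz': array([ 0.45245851, -0.08315191,  1.23634847]), 'orientation': array([-175.75711811,   -0.19421282,  -90.66067743])}
{'t': 0.1, 'qpos': array([-7.30001562e+01,  1.26719027e+01,  8.75217010e+01,  5.42239935e-04,
        7.99109715e+01, -7.22535663e+00]), 'qd': array([-0.02469856, -0.1981289 , -0.10047808, -0.0070121 , -0.13349283,
       -0.08143028]), 'effort': array([ 5.85340767e-04, -4.98246431e+01, -3.90544653e+01, -1.34648235e-04,
        5.70822885e-03, -1.45948712e-05]), 'ee_pos': array([ 0.25629216, -0.56945385,  0.25227284]), 'orientation': array([-1.79896322e+02, -1.36821025e-02,  2.42250926e+01]), 'ft_force': array([-0.06488028, -0.55846767, -0.26345505]), 'wrist_torque': array([-0.02782827, -0.00152659,  0.03149709]), 'finger_force': 0.0, 'width': 0.08520856346867597}
```

View pics/scene0.png

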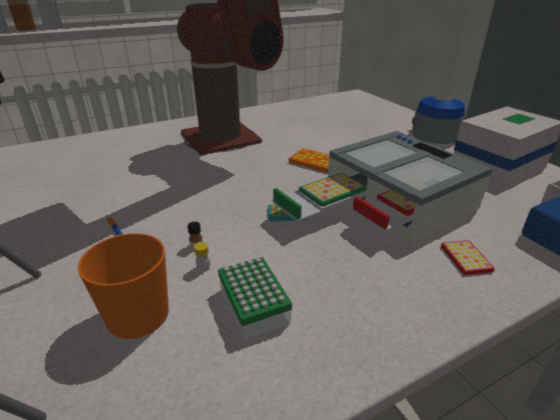

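View pics/top0.png

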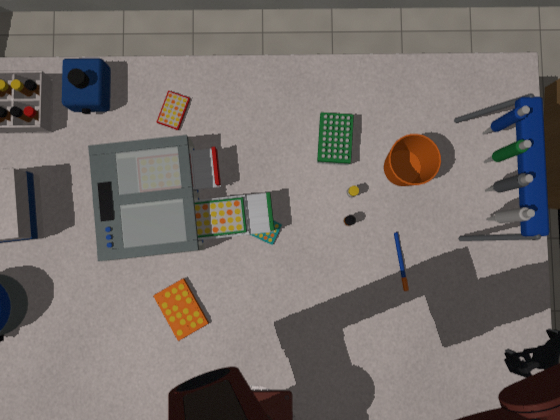

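```bash
cat > h.py <<'E'
from workcell import env
import numpy as np
from scipy.spatial.transform import Rotation as R
def world(px,z,n="top"):
    c=env.get_calibration(n);d=R.from_euler('xyz',c["orientation"],degrees=True).apply(np.linalg.solve(c["intrinsics"],[*px,1.]))
    return c["xyz"]+d*(z-c["xyz"][2])/d[2]
def pix(p,n="top"):
    c=env.get_calibration(n);q=R.from_euler('xyz',c["orientation"],degrees=True).inv().apply(np.array(p)-c["xyz"]);q=c["intrinsics"]@q;return q[:2]/q[2]
def totool(d):
    "world shift -> tool axes"
    return R.from_euler('xyz',env.sense()["orientation"],degrees=True).inv().apply(d)
E
python3 - <<'E'
from h import *
import cv2
im=cv2.imread("pics/top0.png");print("front edge angle pts",world((188,137),.104),world((198,250),.104))
cv2.imwrite("pics/crop.png",cv2.resize(im[125:265,80:290],None,fx=3.8,fy=3.8,interpolation=cv2.INTER_CUBIC))
hsv=cv2.cvtColor(im,cv2.COLOR_BGR2HSV)
for n,lo,hi,b in(("red",(0,150,60),(8,255,255),(205,140,225,195)),("green",(60,120,30),(82,255,255),(258,185,280,240))):
    m=cv2.inRange(hsv,lo,hi)
    if n=="red": m|=cv2.inRange(hsv,(172,150,60),(180,255,255))
    x0,y0,x1,y1=b;mm=m*0;mm[y0:y1,x0:x1]=m[y0:y1,x0:x1]
    p=cv2.findNonZero(mm);r=cv2.minAreaRect(p);print(n,len(p),r,world(r[0],.07).round(4))
    bx=cv2.boxPoints(r);print([world(q,.07)[:2].round(3).tolist() for q in bx])
for q in((173,110),(180,310),(268,235)):print(world(q,.01).round(3))
E
```

```text
front edge angle pts [0.70928433 0.13216763 0.104     ] [0.44659142 0.10854895 0.104     ]
red 170 ((215.4479522705078, 165.5054931640625), (37.52949523925781, 4.658473014831543), 83.9909896850586) [0.6472 0.0729 0.07  ]
[[0.692, 0.083], [0.693, 0.072], [0.603, 0.063], [0.602, 0.074]]
green 147 ((270.968505859375, 215.28656005859375), (18.289241790771484, 42.994075775146484), 11.040940284729004) [ 0.5265 -0.0586  0.07  ]
[[0.481, -0.027], [0.581, -0.048], [0.572, -0.09], [0.472, -0.07]]
[0.8   0.188 0.01 ]
[0.3   0.168 0.01 ]
[ 0.481 -0.049  0.01 ]
```

View pics/crop.png

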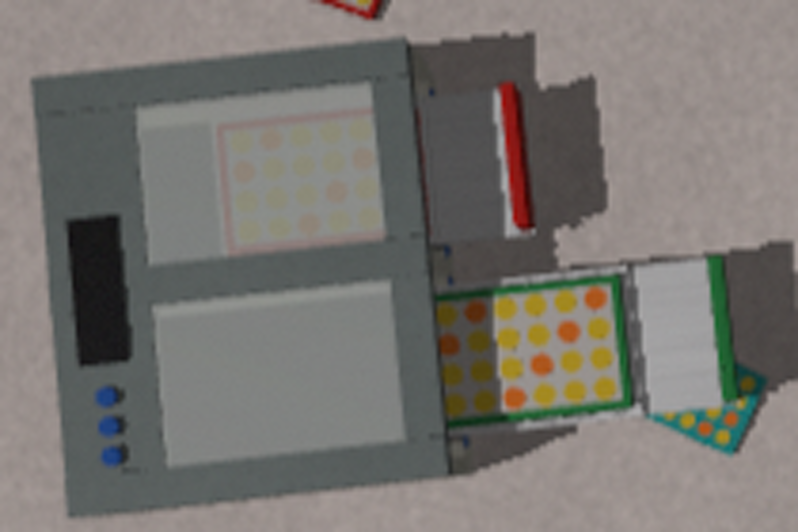

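Top view shows the red carrier home (lip at about 215,166) and the green carrier standing out (lip at about 270,211). 

Plate candidates:
- Red plate in the red carrier, under the window (158,172): this is the one meant.
- Small red plate on the bench (173,110): a look-alike.
- Orange plate (180,310): to be left.
- Turquoise plate (268,232): to be left. It lies by the green lip.

The crop confirms the choice.

```bash
cat >> h.py <<'E'
U=np.array([-np.sin(np.radians(5.3)),np.cos(np.radians(5.3)),0])  # incubator +x
V=np.array([U[1],-U[0],0])
def go(p,yaw=95.3):
    s=env.sense();r=R.from_euler('xyz',s["orientation"],degrees=True);t=R.from_euler('xyz',[180,0,yaw],degrees=True)
    print("shift",r.inv().apply(np.array(p)-s["ee_pos"]).round(4),"rot",(r.inv()*t).as_rotvec().round(3),"t",s["t"],"pos",s["ee_pos"].round(4))
E
python3 -m crank '[0.0342,-0.023,0,0,0,-0.1, 0.0684,-0.046,0,0,0,-0.2, 0.1026,-0.069,0,0,0,-0.3, 0.1368,-0.092,0,0,0,-0.4, 0.171,-0.115,0,0,0,-0.5]' 1 20
python3 - <<'E'
from h import *
g=world((270.3,211.2),.07);r=world((215.4,166.3),.07);d=g-r
print(g,r,"along",d@U,"lat",d@V)
go([*(g-U*.055)[:2],.25])
E
```

```text
t: 0.52
ee_pos: [0.3655, -0.393, 0.2527]
orientation: [-180.0, -0.0, 53.1]
ft_force: [2.1, -0.6, -0.1]
width: 0.0253
finger_force: 0.0
[ 0.53626058 -0.05712555  0.07      ] [0.64529993 0.07300966 0.07      ] along -0.11950681373200847 lat -0.12059383827032967
shift [ 0.3304 -0.0281  0.0029] rot [-0.001 -0.001 -0.736] t 0.5167 pos [ 0.3655 -0.393   0.2527]
```

```bash
python3 -m crank '[0.035,-0.003,0,0,0,-0.1, 0.07,-0.006,0,0,0,-0.2, 0.105,-0.009,0,0,0,-0.3, 0.14,-0.012,0,0,0,-0.4, 0.175,-0.015,0,0,0,-0.5]'
python3 - <<'E'
from h import *
go([.541,-.112,.25])
E
```

```text
t: 0.93
ee_pos: [0.4593, -0.2446, 0.253]
orientation: [-180.0, -0.0, 81.8]
ft_force: [0.8, -0.7, -0.1]
width: 0.0001
finger_force: 0.0
shift [0.1429 0.062  0.003 ] rot [-0.    -0.    -0.236] t 0.9333 pos [ 0.4593 -0.2446  0.253 ]
```

```bash
python3 -m crank '[0.035,0.015,0.02,0,0,-0.08, 0.07,0.03,0.04,0,0,-0.16, 0.105,0.046,0.06,0,0,-0.236, 0.143,0.062,0.09,0,0,-0.236, 0.143,0.062,0.1,0,0,-0.236]'
python3 - <<'E'
from h import *
import cv2
go([.541,-.112,.073])
a=env.camera("top")[:,:,::-1];b=env.camera("scene")[:,:,::-1]
z=lambda i:cv2.resize(i,(400,400),interpolation=cv2.INTER_CUBIC)
cv2.imwrite("pics/c1.png",np.hstack([z(a[130:270,170:310]),z(b[140:280,240:380])]))
E
```

```text
t: 1.35
ee_pos: [0.5421, -0.1099, 0.1513]
orientation: [-180.0, -0.1, 95.2]
ft_force: [-0.7, -0.2, -0.3]
width: 0.0
finger_force: 0.0
shift [-0.0022 -0.0013  0.0783] rot [-0.001 -0.002 -0.001] t 1.35 pos [ 0.5421 -0.1099  0.1513]
```

View pics/c1.png

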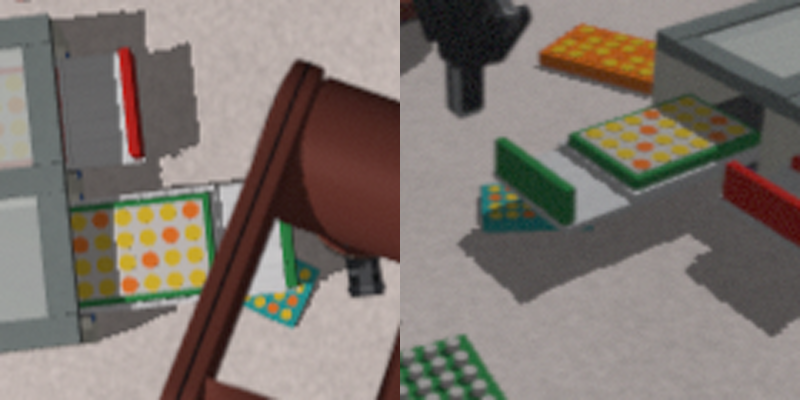

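The fingertip hangs just outside the green lip (lip about 290,255 in the crop, tip about 365,275), with a clear way down. I'll descend and start pushing.

```bash
python3 -m crank '[0,0,0.03,0,0,0, 0,0,0.06,0,0,0, 0,0,0.078,0,0,0, 0,0,0.078,0,0,0, 0,0,0.078,0,0,0]'
python3 -m crank '[0.015,0,0,0,0,0, 0.03,0,0,0,0,0, 0.04,0,0,0,0,0, 0.05,0,0,0,0,0, 0.06,0,0,0,0,0]'
python3 -m crank '[0.012,0,0,0,0,0, 0.024,0,0,0,0,0, 0.036,0,0,0,0,0, 0.048,0,0,0,0,0, 0.06,0,0,0,0,0]'
python3 - <<'E'
from h import *
s=env.sense();g=np.array([.5363,-.0571,.07]);print((s["ee_pos"]-g)@U,(s["ee_pos"]-g)@V,s["ft_force"]@U)
E
```

```text
t: 1.87
ee_pos: [0.5406, -0.1149, 0.0754]
orientation: [-179.9, -0.0, 95.0]
ft_force: [-0.8, 1.0, 0.8]
width: -0.0001
finger_force: 0.0
t: 2.28
ee_pos: [0.5373, -0.0547, 0.0773]
orientation: [179.8, 0.1, 95.0]
ft_force: [1.0, -1.6, 1.5]
width: 0.0001
finger_force: 1.1
t: 2.7
ee_pos: [0.5305, 0.0068, 0.0753]
orientation: [-180.0, -0.0, 95.1]
ft_force: [1.0, -2.2, 2.0]
width: 0.0003
finger_force: 1.2
0.06412434674368564 0.00010865193354843775 -2.2378521194179486
```

```bash
python3 -m crank '[0.008,0,0,0,0,0, 0.016,0,0,0,0,0, 0.024,0,0,0,0,0, 0.03,0,0,0,0,0, 0.034,0,0,0,0,0]'
python3 -m crank '[0.0015,0,0,0,0,0, 0.003,0,0,0,0,0, 0.0045,0,0,0,0,0, 0.006,0,0,0,0,0, 0.006,0,0,0,0,0]'
python3 - <<'E'
from h import *
s=env.sense();g=np.array([.5363,-.0571,.07]);print((s["ee_pos"]-g)@U,(s["ee_pos"]-g)@V,s["ft_force"]@U)
E
```

```text
t: 3.12
ee_pos: [0.5272, 0.0402, 0.075]
orientation: [-179.9, -0.0, 95.1]
ft_force: [-1.2, -1.9, -0.3]
width: -0.0002
finger_force: 0.9
t: 3.53
ee_pos: [0.5271, 0.0454, 0.0751]
orientation: [-180.0, -0.0, 95.0]
ft_force: [0.4, 0.5, -0.5]
width: 0.0003
finger_force: 0.1
0.10292801518530578 0.00033344024052970635 0.44011452601684103
```

```bash
python3 -m crank '[0.001,0,0,0,0,0, 0.002,0,0,0,0,0, 0.003,0,0,0,0,0, 0.003,0,0,0,0,0, 0.003,0,0,0,0,0]'
python3 -m crank '[0.001,0,0,0,0,0, 0.002,0,0,0,0,0, 0.003,0,0,0,0,0, 0.003,0,0,0,0,0, 0.003,0,0,0,0,0]'
```

```text
t: 3.95
ee_pos: [0.5271, 0.0474, 0.0753]
orientation: [180.0, 0.1, 95.0]
ft_force: [0.9, -5.0, -1.4]
width: 0.0
finger_force: 2.7
t: 4.37
ee_pos: [0.5271, 0.0477, 0.0753]
orientation: [-180.0, 0.4, 95.1]
ft_force: [-0.1, -17.2, -1.3]
width: 0.0002
finger_force: 8.6
```

The carrier stopped and the force rose to 17 N, so green is home. Now I'll back off, rise and cross over to the red slot.

```bash
python3 -m crank '[-0.015,0,0,0,0,0, -0.03,0,0,0,0,0, -0.03,0,-0.03,0,0,0, -0.03,0,-0.06,0,0,0, -0.03,0,-0.08,0,0,0]'
python3 - <<'E'
from h import *
import cv2
go(np.array([.5363,-.0571,0])+U*.1475+V*.1225+[0,0,.155])
a=env.camera("top")[:,:,::-1];b=env.camera("scene")[:,:,::-1]
z=lambda i:cv2.resize(i,(400,400),interpolation=cv2.INTER_CUBIC)
cv2.imwrite("pics/c2.png",np.hstack([z(a[120:280,150:310]),z(b[120:280,260:420])]))
E
```

```text
t: 4.78
ee_pos: [0.5303, 0.0213, 0.1578]
orientation: [179.9, -0.0, 95.0]
ft_force: [0.7, 0.4, 1.2]
width: 0.0001
finger_force: 0.0
shift [0.0695 0.1208 0.0031] rot [ 0.003 -0.    -0.005] t 4.7833 pos [0.5303 0.0213 0.1578]
```

View pics/c2.png

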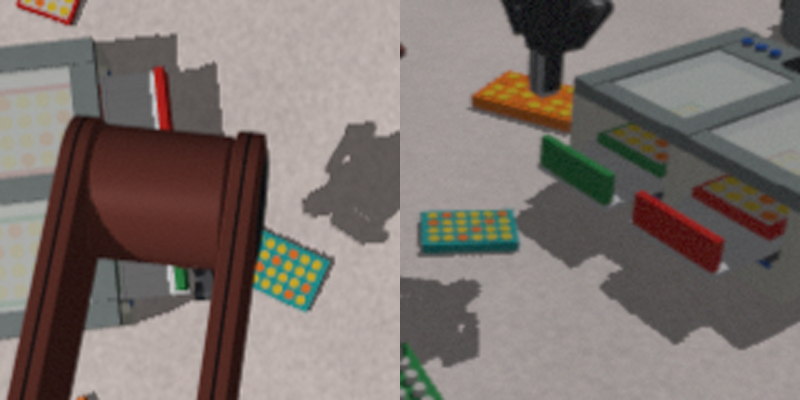

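The green lip now lines up with the red one (crop 180,275 and 163,95), and the turquoise plate is untouched. Next I'll move over the red slot and descend.

```bash
python3 -m crank '[0.015,0.027,0,0,0,0, 0.03,0.054,0,0,0,0, 0.045,0.081,0,0,0,0, 0.06,0.108,0,0,0,0, 0.07,0.121,0,0,0,0]'
python3 -m crank '[0,0,0.01,0,0,0, 0,0,0.03,0,0,0, 0,0,0.06,0,0,0, 0,0,0.08,0,0,0, 0,0,0.08,0,0,0]'
python3 - <<'E'
from h import *
import cv2
go(np.array([.5363,-.0571,0])+U*.1475+V*.1225+[0,0,.075])
b=env.camera("scene")[:,:,::-1]
cv2.imwrite("pics/c3.png",cv2.resize(b[120:270,280:480],(800,600),interpolation=cv2.INTER_CUBIC))
E
```

```text
t: 5.3
ee_pos: [0.6457, 0.1037, 0.1544]
orientation: [179.9, -0.1, 95.1]
ft_force: [-0.3, -0.6, -0.1]
width: 0.0001
finger_force: 0.0
t: 5.72
ee_pos: [0.6382, 0.1013, 0.0681]
orientation: [-179.3, -0.0, 95.0]
ft_force: [-1.3, -0.0, -1.5]
width: -0.0004
finger_force: 0.0
shift [-0.0008  0.0063 -0.007 ] rot [-0.012 -0.001 -0.005] t 5.7167 pos [0.6382 0.1013 0.0681]
```

View pics/c3.png

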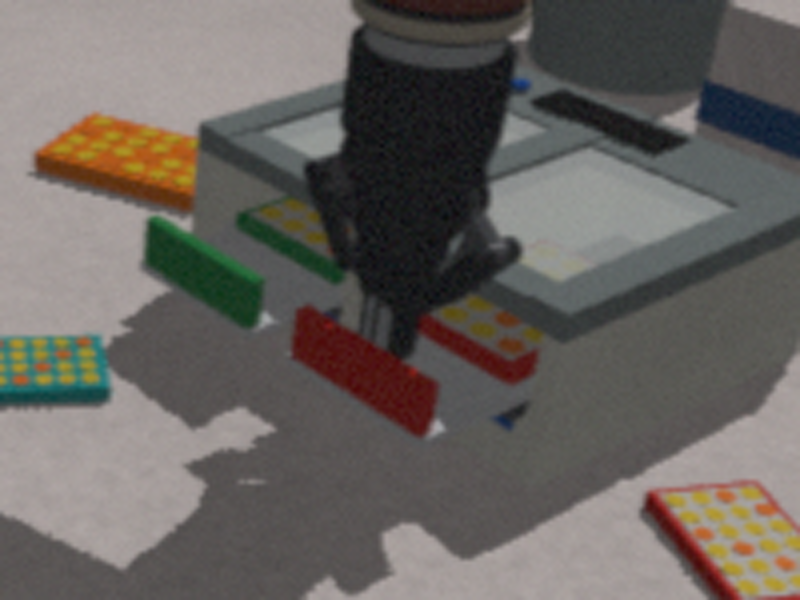

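The fingertip stands in the gap behind the red lip (crop about 385,335), clear of the plate. I'll draw it out gently.

```bash
python3 -m crank '[0,0,-0.002,0,0,0, -0.004,0,-0.003,0,0,0, -0.01,0,-0.003,0,0,0, -0.017,0,-0.003,0,0,0, -0.025,0,-0.003,0,0,0]'
python3 -m crank '[-0.009,0,0,0,0,0, -0.018,0,0,0,0,0, -0.027,0,0,0,0,0, -0.036,0,0,0,0,0, -0.045,0,0,0,0,0]'
python3 -m crank '[-0.009,0,0,0,0,0, -0.018,0,0,0,0,0, -0.027,0,0,0,0,0, -0.036,0,0,0,0,0, -0.045,0,0,0,0,0]'
python3 - <<'E'
from h import *
s=env.sense();g=np.array([.5363,-.0571,.07]);print((s["ee_pos"]-g)@U,(s["ee_pos"]-g)@V,s["ft_force"]@U)
E
```

```text
t: 6.18
ee_pos: [0.6471, 0.0766, 0.0801]
orientation: [179.8, -0.0, 95.1]
ft_force: [0.2, 1.6, 1.4]
width: -0.0
finger_force: 1.1
t: 6.6
ee_pos: [0.6499, 0.031, 0.0782]
orientation: [-180.0, -0.0, 95.0]
ft_force: [1.4, 2.0, 0.9]
width: 0.0001
finger_force: 1.1
t: 7.02
ee_pos: [0.6538, -0.0136, 0.0782]
orientation: [-180.0, -0.0, 95.0]
ft_force: [1.2, 2.5, -0.3]
width: 0.0003
finger_force: 1.1
0.03240793699307386 0.12104983870979044 2.403923262982071
```

```bash
python3 -m crank '[-0.008,0,0,0,0,0, -0.016,0,0,0,0,0, -0.023,0,0,0,0,0, -0.028,0,0,0,0,0, -0.031,0,0,0,0,0]'
python3 -m crank '[-0.001,0,0,0,0,0, -0.002,0,0,0,0,0, -0.003,0,0,0,0,0, -0.004,0,0,0,0,0, -0.004,0,0,0,0,0]'
python3 -m crank '[-0.001,0,0,0,0,0, -0.002,0,0,0,0,0, -0.003,0,0,0,0,0, -0.003,0,0,0,0,0, -0.003,0,0,0,0,0]'
```

```text
t: 7.43
ee_pos: [0.6565, -0.0445, 0.0782]
orientation: [-180.0, 0.0, 95.0]
ft_force: [0.6, 2.6, 0.0]
width: 0.0002
finger_force: 0.9
t: 7.85
ee_pos: [0.6567, -0.0476, 0.0782]
orientation: [-180.0, 0.0, 95.1]
ft_force: [1.3, 0.5, -0.1]
width: 0.0001
finger_force: 0.5
t: 8.27
ee_pos: [0.6568, -0.0483, 0.0782]
orientation: [-180.0, -0.2, 95.1]
ft_force: [-1.2, 9.0, 1.0]
width: -0.0002
finger_force: 4.4
```

One more nudge to confirm the stop, then I'll retreat upward.

```bash
python3 -m crank '[-0.001,0,0,0,0,0, -0.002,0,0,0,0,0, -0.002,0,0,0,0,0, -0.002,0,0,0,0,0, -0.002,0,0,0,0,0]'
python3 -m crank '[0.008,0,0,0,0,0, 0.015,0,0,0,0,0, 0.015,0,-0.02,0,0,0, 0.015,0,-0.05,0,0,0, 0.015,0,-0.09,0,0,0]'
python3 -m crank '[-0.03,0,-0.03,0,0,0, -0.07,0,-0.05,0,0,0, -0.11,0,-0.06,0,0,0, -0.15,0,-0.06,0,0,0, -0.18,0,-0.06,0,0,0]'
python3 - <<'E'
from h import *
import cv2
a=env.camera("top")[:,:,::-1];b=env.camera("scene")[:,:,::-1]
z=lambda i:cv2.resize(i,(400,400),interpolation=cv2.INTER_CUBIC)
cv2.imwrite("pics/c4.png",np.hstack([z(a[90:300,90:300]),z(b[100:300,250:450])]))
E
```

```text
t: 8.68
ee_pos: [0.6568, -0.0484, 0.0782]
orientation: [-179.9, -0.3, 95.1]
ft_force: [-1.1, 14.1, 4.0]
width: -0.0003
finger_force: 7.4
t: 9.1
ee_pos: [0.6534, -0.0374, 0.1653]
orientation: [-179.6, -0.1, 95.0]
ft_force: [1.2, -0.2, 0.2]
width: 0.0002
finger_force: 0.0
t: 9.52
ee_pos: [0.6722, -0.2207, 0.2305]
orientation: [179.9, 0.2, 95.0]
ft_force: [1.0, -0.0, 0.1]
width: -0.0004
finger_force: 0.0
```

View pics/c4.png

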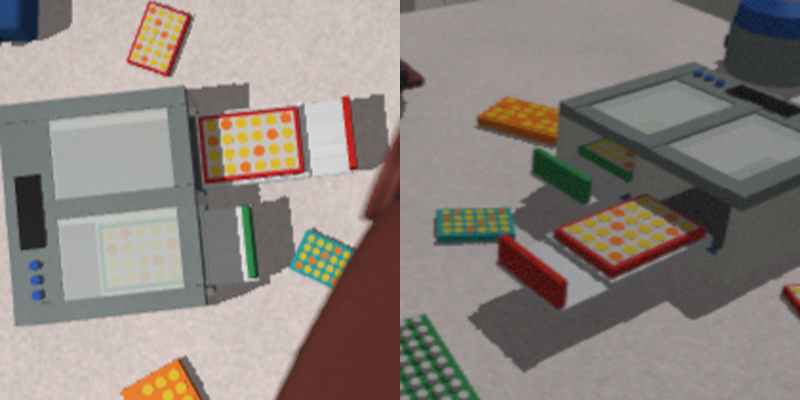

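Red is fully out with its plate lying in the nest, green is home, and nothing else on view has moved.

```bash
python3 -m crank '[0,0,0,0,0,0, 0,0,0,0,0,0, 0,0,0,0,0,0, 0,0,0,0,0,0, 0,0,0,0,0,0]'
python3 -c "
from workcell import env
print(env.job_done())"
```

```text
t: 10.03
ee_pos: [0.672, -0.2156, 0.2284]
orientation: [-180.0, -0.0, 95.1]
ft_force: [0.5, 0.0, -0.4]
width: 0.0001
finger_force: 0.0
the job is handed in; nothing more can be done
None
```

The job is handed in at about 10 s: the green carrier was pushed home to its stop first, then the red carrier was drawn out to its stop with its plate still lying in the nest, and the arm was left clear; no verdict came back.

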